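Re-clamp an embedded block to expose its window face

TASK

The embedded specimen block stands on end in the sloping slide-jaw clamp; re-clamp it so that its face with the raised round window looks straight out of the clamp, away from the sloping bed, ready for trimming. Open the sliding jaw, lift the block clear and turn it, lay it flat on the bed fully up against both the fixed lower jaw and the low side stop, then push the sliding jaw firmly home against it and leave it so. Do not disturb the jar, box and bottle nearby.

Things in the scene. Friction and masses are not known exactly. Their poses are not given: they have to be found in the camera images.
- clamp: grey metal bench clamp, base 150 x 130 x 9 mm, fixed; origin at the centre of its underside, +x the way its bed rises, towards the robot. In the bed's frame (mm): the fixed lower jaw is a bar x -16 to 0, y -41 to 5, 12 high, its face at x = 0; the low side stop spans x 7 to 41, y 0 to 12, 8 high, its face at y = 0. The bed's upper end is 103 mm above the bench.
- bed: the clamp's flat bed, sloping 30 degrees. Origin on its surface, 30 mm above the bench, at the corner where the planes of the fixed jaw's face and the side stop's face meet. x points up the slope, y level (to the robot's right), z square out of the bed (leaning 30 degrees away from the robot). It spans x -20 to 145 mm, y -73 to 37 mm.
- jaw: sliding jaw: steel carriage 42 (x) x 50 x 12 mm; slides along the bed's x against 4 N of friction and stays where left. Axes as the bed; origin on the bed at the middle of its clamping face, so its x in the bed's frame is the jaw opening, 40 to 90 mm; its y there is -18 mm. Handle: black round post, 14 mm in diameter, at x = 28 mm in the jaw's frame, along z from 12 to 46 mm.
- block: loose off-white embedded specimen block, 44 (x) x 36 (y) x 60 (z) mm, about 140 g; origin at its centre. Its +x face carries the only raised round window, 26 mm in diameter and 3 mm proud. At the start it stands on its 44 x 36 end on the bed, +x up the slope, towards the sliding jaw and the robot, touching the fixed jaw but some mm off the side stop.
- window (a point): middle of the raised round window's surface, at (25, 0, 6) mm in the block's frame; the outward direction is the block's +x.
- brush_jar: bystander: clear jar of brushes, 76 mm across, 85 mm high (brushes to 200 mm); origin at the centre of its underside
- slide_box: bystander: closed cardboard box 85 x 60 x 35 mm; origin at the centre of its underside
- stain_bottle: bystander: amber bottle 52 mm across, 98 mm high; origin at the centre of its underside
Not all that is in view belongs to the job. Leave any blue or turquoise look-alike of the block alone. Several things have the shape of the clamp; the one meant has the colours described above.

How it is judged (in metres and radians):
On the way, in this order (a step that is already met when the one before it is completed fails the run):
1. the block is lifted clear of the clamp (distance between block and bed above 0.1 m), for 0.1 s.
2. the block lies on the bed with its window face outward (z of window in the frame of bed above 0.042 m and z of block in the frame of bed below 0.026 m and distance between block and bed below 0.07 m and angle between the x axis of block and the z axis of bed, either way round below 0.12 rad), for 0.1 s.
3. the sliding jaw is pressed against the block with more than 3 N, the block not held by the fingers (contact force between jaw and block above 3 N and contact force between the fingers and block below 0.5 N), for 0.1 s.
At the end, for the whole second after the job is handed in: The block lies on the bed with its window face outward (within 3.4 degrees), within 2 mm of bed, fixed lower jaw and side stop, its 60 mm length along the slope; the sliding jaw's opening is 58 to 62 mm, on the block's end; the block is at rest (x of block in the frame of bed between 0.028 and 0.032 m and y of block in the frame of bed between -0.02 and -0.016 m and z of block in the frame of bed between 0.02 and 0.024 m and z of window in the frame of bed above 0.042 m and angle between the z axis of block and the x axis of bed, either way round below 0.06 rad and angle between the x axis of block and the z axis of bed, either way round below 0.06 rad and x of jaw in the frame of bed between 0.058 and 0.062 m and linear speed of block below 0.02 m/s); the robot touches nothing.
It fails at once if the brush jar is moved more than 20 mm (distance of brush_jar from where it was at the start of the episode above 0.02 m).
It fails at once if the slide box is moved more than 20 mm (distance of slide_box from where it was at the start of the episode above 0.02 m).
It fails at once if the stain bottle is moved more than 20 mm (distance of stain_bottle from where it was at the start of the episode above 0.02 m).
It also fails if it takes over 72 s, if anything falls off the work surface, if the arm or the gripper's body presses on something with over 40 N, if the wrist force passes 120 N, or if a joint passes its speed limit or range.

ROBOT

A 7-joint arm with a two-finger parallel gripper is mounted at the origin on the work surface. World frame = base frame: x ahead of the robot, y to its left, z up, the work surface at z = 0. Lengths are in mm, angles in rad, forces in N, time in s.
With the tool pointing down it reaches from about 425 to 950 mm from the base axis. Payload 4.7 kg.
Tool frame: the origin (TCP) lies midway between the tips of the shut fingers; the grasp point (between the pads) lies 19 mm behind it; z points along the fingers, y is the line along which they close (so a half turn about z gives the same grasp; the last joint's range is limited). The gripper opens to 85 mm and grips with 20 to 120 N. Pads are 22 mm wide; open, the fingers measure 114 mm over their backs; the gripper's body (76 mm by 85 mm) begins 54 mm behind the grasp point. The pads swing forward as they close: fully open they stand 13 mm farther back than shut.
Start: joints at [1.28, 0.469, -0.049, 1.532, 0.024, 1.141, -0.082], TCP at [174.75, -652.005, 231.335] pointing down, gripper open.
Joint ranges: [-2.59, 2.59], [-0.33, 1.99], [-1.39, 1.29], [0.1, 2.45], [-1.04, 4.18], [0.21, 1.99], [-2.66, 2.66]. Speed limits (rad/s): [2.57, 2.57, 3.14, 3.14, 3.14, 3.14, 3.14].

INTERFACE

Orientations are given as a unit quaternion [w, x, y, z].
In Python, from cell import ctrl gives the robot as it stands. The module is installed in compiled form; this text tells all that it offers.
- The arm moves only by the tool send_rows, never from a script. Its argument "commands" is a list of rows, each a list of 7 numbers: the shift along the tool's x, y, z normalised to -1 to 1, where 1 is 0.25 m, then the turn, a rotation vector about the tool's x, y, z normalised to -1 to 1, where 1 is 1.5 rad, then the opening, from -1 (shut) to 1 (fully open). A call has 1 to 12 rows; each row is the pose to reach, as a shift and turn from the pose commanded when the call began, along the tool's axes at that moment; what a row does not reach only later rows make up. A row lasts 1/8 s, in which the tool goes at most 62.5 mm and 10.7 degrees, less where a joint would pass 70% of its speed; a pose out of reach is approached as far as the arm can. A call with a number of a shift or a turn outside -1 to 1 is refused whole. A call with a gripper value outside its range is refused whole. The fingers move at their own pace and stop on an object; the grip force is fixed at half the most. Time passes only in rows, so rows that repeat a pose let the fingers close. It gives the time, the measured TCP pose, the force, the opening and the grip force at its end, in the units of the state.
- ctrl.read_state(): the state, without advancing time (a new reading comes with each control period).
- ctrl.camera(name): name is "scene" or "side" or "wrist"; returns (picture, depth): 480x640x3 uint8, red, green, blue; 480x640 float32, mm along the optical axis (not along the pixel's ray), 0 where there is no reading.
- ctrl.camera_params(name): a dict with "fx", "fy", "cx", "cy" (pixels), "rvec" (rotation vector, rad) and "tvec" (3), from world to camera coordinates, as OpenCV has them. Camera axes: x right, y down, z forward; pixel columns grow to the right and rows downward; lengths in mm; the calibration is good to about 2 mm. A picture is of the moment at which its call begins: read the wrist's pose just before it. camera_params takes no time and is no camera call; for the wrist camera it gives the pose at the moment of the call.
- ctrl.job_done(): hands the job in; it is judged then, once.
The state is a dict: "clock": time; "qpos": joint angles; "joint_velocities": joint speeds; "effort": joint torques, N m; "eef_pos": TCP position; "orientation": TCP orientation; "force": force on the tool from outside, world axes, zero at the start; "wrist_torque": the same for the moment, N m; "finger_gap": finger opening in mm; "grip_force": force on a finger pad.
Only numpy, scipy, OpenCV 4.12 (cv2) and the standard library are available. Lean on these libraries where they do the work, as an engineer would, in place of code of your own. Each camera call takes 0.05 s, during which the arm holds its last target. There are 200 camera calls.

## Working session

There is one attempt and no reset: what is moved stays moved. The work goes in short steps, Python scripts to look and compute and a tool call to move; the robot and the scene stay as the last step left them, time stands still between calls to the robot, and variables do not carry over. Pictures are saved under pics/ and viewed, at most 10 in all, crops included, and the job is handed in when it is done.

Besides the shell and the picture viewer there is one more tool, called after "Request:" by a JSON object that holds its "name" and its "arguments", one argument or row to a line. send_rows: Moves the arm, as the interface text tells. Its arguments: {"type":"object","properties":{"commands":{"type":"array"}},"required":["commands"]}

```bash
mkdir -p pics
python3 - <<'E'
from cell import ctrl
import cv2,numpy as np
s=ctrl.read_state();print(s)
for n in("scene","side"):
    p,d=ctrl.camera(n);cv2.imwrite(f"pics/{n}0.png",p[:,:,::-1]);np.savez(f"{n}0.npz",p=p,d=d)
    print(n,ctrl.camera_params(n))
E
```

```text
{'clock': 0.0, 'qpos': array([ 1.28012874,  0.46946635, -0.04856913,  1.53370041,  0.02408683,
        1.14099402, -0.08229659]), 'joint_velocities': array([-1.50312010e-04,  1.77352593e-06, -4.94513800e-04, -3.07938701e-04,
       -1.07665486e-03,  1.48002125e-03, -1.83431649e-03]), 'effort': array([ 6.05340338e-04, -5.10311329e+01, -4.64491756e-02, -2.37716442e+01,
        1.06619022e-02,  7.52612919e-03,  6.91696513e-06]), 'eef_pos': array([ 174.52887606, -651.4389507 ,  230.24179389]), 'orientation': array([-9.77675243e-04,  9.91446016e-01,  1.30513658e-01, -1.65327379e-04]), 'force': array([ 0.2223299 , -0.13189849, -1.1464181 ]), 'wrist_torque': array([0.01143051, 0.01126712, 0.01581004]), 'grip_force': 0.0, 'finger_gap': 85.60838411921826}
scene {'fx': 494.85672327459923, 'fy': 494.85672327459923, 'cx': 322.73933827823765, 'cy': 239.9275739309442, 'rvec': array([ 0.63731204,  2.66065385, -1.09987256]), 'tvec': array([ 455.62379735,  -89.57187166, 1370.93411992])}
side {'fx': 440.73848880752377, 'fy': 440.73848880752377, 'cx': 316.48205904941165, 'cy': 242.66455944055988, 'rvec': array([ 0.24212896, -2.77915675,  1.24208643]), 'tvec': array([504.31328537,  97.56299642, 935.68474457])}
```

View pics/scene0.png

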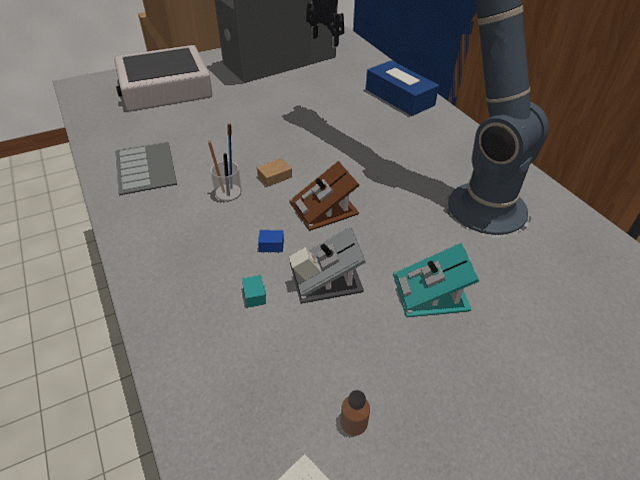

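View pics/side0.png

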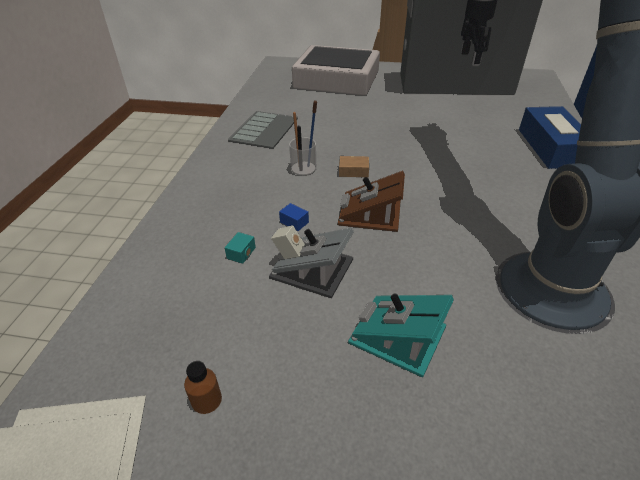

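The scene view shows the grey clamp at about (330,265) with the off-white block at (304,264). In the side view the clamp is at (312,262), the block at (289,241) and the handle at (311,237). Next I'll get a rough fix from depth.

```bash
cat > h.py <<'E'
from cell import ctrl
import cv2,numpy as np
from scipy.spatial.transform import Rotation as R
def cloud(d,P):
    v,u=np.mgrid[:480,:640];c=np.stack([(u-P['cx'])/P['fx']*d,(v-P['cy'])/P['fy']*d,d],-1)
    return (c-P['tvec'])@R.from_rotvec(P['rvec']).as_matrix()  # R^T(c-t)
def snap(n,tag):
    P=ctrl.camera_params(n);p,d=ctrl.camera(n);cv2.imwrite(f"pics/{tag}.png",p[:,:,::-1]);np.savez(f"{tag}.npz",p=p,d=d,X=cloud(d,P),**P)
    return p,d,P
def tool(): 
    s=ctrl.read_state();q=s['orientation'];return s,R.from_quat(np.r_[q[1:],q[0]]),s['eef_pos']
E
python3 - <<'E'
from h import *
for n,pts in(("scene",[(304,256),(342,245),(326,250),(328,296),(300,255),(225,180),(273,172),(355,415)]),("side",[(289,237),(330,243),(311,237),(310,283),(303,160),(353,167),(203,390)])):
    z=np.load(n+"0.npz");X=cloud(z['d'],ctrl.camera_params(n))
    for u,v in pts: print(n,u,v,X[v,u].round(),z['p'][v,u])
    S=slice(215,310),slice(260,370)
    x=X[S].reshape(-1,3);c=z['p'][S].reshape(-1,3).astype(int)
    m=(x[:,2]>35)&(np.ptp(c,axis=1)<25);print(m.sum(),x[m].min(0).round(),x[m].max(0).round())
w=ctrl.camera_params("wrist");s,r,t=tool();M=R.from_rotvec(w['rvec']).as_matrix()
print(w['fx'],"cam in tool",r.inv().apply(-M.T@w['tvec']-t),"cam axes in tool",(r.inv().as_matrix()@M.T).round(3))
E
```

```text
scene 304 256 [575.  28. 104.] [180 175 164]
scene 342 245 [476.  23.  89.] [117 121 118]
scene 326 250 [521.  29.  99.] [14 16 13]
scene 328 296 [543.  85.  10.] [59 58 59]
scene 300 255 [578.  13.  94.] [179 174 163]
scene 225 180 [ 630. -346.   72.] [89 87 85]
scene 273 172 [ 484. -367.   36.] [151 121  86]
scene 355 415 [646. 382.  67.] [107  72  49]
2682 [430. -34.  35.] [889. 705. 898.]
side 289 237 [564.  35.  95.] [155 152 139]
side 330 243 [477.  31.  88.] [ 99 102 100]
side 311 237 [517.  31.  99.] [22 22 22]
side 310 283 [512.  79.  11.] [38 38 38]
side 303 160 [ 613. -343.   52.] [101  98  95]
side 353 167 [ 473. -359.   33.] [97 75 55]
side 203 390 [624. 385.  66.] [100  61  35]
2547 [372. -37.  35.] [606. 711. 704.]
414.20182361761147 cam in tool [  82.31694978    0.58641936 -142.15011395] cam axes in tool [[-0.    -0.947 -0.32 ]
 [ 1.    -0.     0.   ]
 [-0.    -0.32   0.947]]
```

Request:
{"name": "send_rows", "arguments": {
  "commands": [
    [0.2,-0.1,-0.3,0,0,0,1],
    [0.4,-0.25,-0.4,0,0,0,1],
    [0.6,-0.4,-0.4,0,0,0.05,1],
    [0.8,-0.5,-0.4,0,0,0.1,1],
    [0.98,-0.64,-0.4,0,0,0.175,1],
    [0.98,-0.64,-0.4,0,0,0.175,1],
    [0.98,-0.64,-0.4,0,0,0.175,1]
  ]
}}

```text
clock: 0.98
eef_pos: [370.4, -433.3, 331.1]
orientation: [0.0, 1.0, 0.001, -0.0]
force: [-0.6, 0.9, -1.1]
finger_gap: 85.4
grip_force: 0.0
```

Request:
{"name": "send_rows", "arguments": {
  "commands": [
    [0.2,-0.2,0,0,0,0,1],
    [0.3,-0.45,0,0,0,0,1],
    [0.45,-0.7,0,0,0,0,1],
    [0.55,-0.9,0,0,0,0,1],
    [0.72,-1,0,0,0,0,1],
    [0.72,-1,0,0,0,0,1]
  ]
}}

```text
clock: 1.72
eef_pos: [552.4, -182.0, 330.5]
orientation: [-0.001, 1.0, 0.002, 0.0]
force: [0.4, -0.8, -0.8]
finger_gap: 85.8
grip_force: 0.0
```

Request:
{"name": "send_rows", "arguments": {
  "commands": [
    [0,-0.2,0,0,0,0,1],
    [0,-0.45,0.1,0,0,0,1],
    [0,-0.65,0.2,0,0,0,1],
    [0,-0.85,0.2,0,0,0,1],
    [0,-0.85,0.2,0,0,0,1],
    [0,-0.85,0.2,0,0,0,1],
    [0,-0.85,0.2,0,0,0,1]
  ]
}}

```text
clock: 2.6
eef_pos: [550.6, 25.1, 281.2]
orientation: [0.001, 1.0, -0.003, -0.0]
force: [0.2, 0.2, -0.3]
finger_gap: 85.5
grip_force: 0.0
```

Run:
```python
from h import *
s,r,t=tool();print(t,s['qpos'].round(3))
p,d,P=snap("wrist","w1");print(P)
```

```text
[550.59945204  25.12710098 281.17229863] [ 0.229  0.256 -0.427  1.747  0.116  1.164 -1.809]
{'fx': 414.20182361761147, 'fy': 414.20182361761147, 'cx': 318.72670727066003, 'cy': 238.2433162418825, 'rvec': array([-2.03881817,  2.05069531,  0.33618534]), 'tvec': array([ 27.20866312, 463.88361196, 603.87322872])}
```

View pics/w1.png

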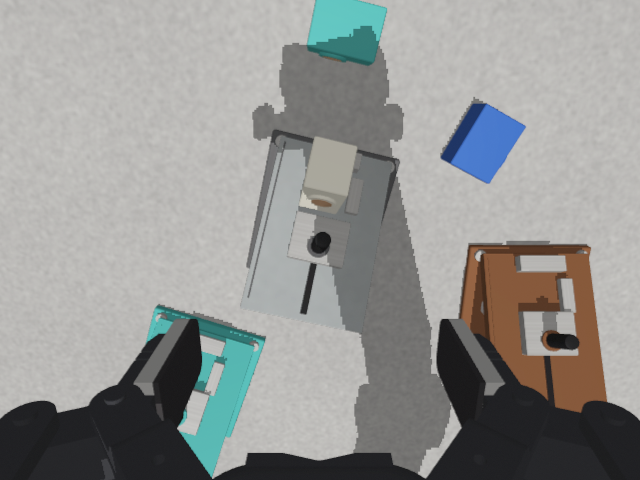

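In the wrist view the clamp's bed runs from (275,130) to (360,330). The block's top is at (333,165), the window edge at (321,202), the handle at (320,243) and the side stop at (354,195). Next I'll fit the bed frame from depth.

```bash
cat >> h.py <<'E'
def fitbed(z):
    X=z['X'];S=(slice(110,345),slice(225,410));x=X[S].reshape(-1,3);x=x[(x[:,2]>15)&(x[:,2]<200)]
    rng=np.random.default_rng(0);best=None
    for i in range(3000):
        a,b,c=x[rng.integers(len(x),size=3)];n=np.cross(b-a,c-a);l=np.linalg.norm(n)
        if l<500: continue
        n/=l;n*=np.sign(n[2])
        if abs(np.arccos(n[2])-np.pi/6)>.08: continue
        k=np.abs((x-a)@n)<1.5
        if best is None or k.sum()>best.sum(): best=k
    for i in range(3):
        c=x[best].mean(0);n=np.linalg.svd(x[best]-c,full_matrices=False)[2][2];n*=np.sign(n[2]);best=np.abs((x-c)@n)<1.5
    by=np.cross(n,[0,0,1.]);by/=np.linalg.norm(by);bx=np.cross(by,n)
    if bx[2]<0: bx,by=-bx,-by
    return x,x[best],c,np.stack([bx,by,n],1)
E
python3 - <<'E'
from h import *
z=np.load("w1.npz");x,b,c,B=fitbed(z)
print(len(b),"tilt",np.degrees(np.arccos(B[2,2])),"yaw of bx",np.degrees(np.arctan2(B[1,0],B[0,0])),"normal res",np.std((b-c)@B[:,2]))
q=(b-c)@B; r=cv2.minAreaRect(q[:,:2].astype(np.float32));print("rect",r)
lo=np.percentile(q[:,:2],.3,0);hi=np.percentile(q[:,:2],99.7,0);print(lo,hi,hi-lo)
o=np.array([(hi[0]-145+lo[0]+20)/2,(lo[1]+73+hi[1]-37)/2,0]);O=c+B@o;print("origin",O,"z must be 30")
a=(x-O)@B
for nm,lo_,hi_ in(("jawtop/fixed 12",10.5,13.5),("stop 8",6.8,9.2),("handle top 46",44,48),("block top 60",58,64)):
    k=a[(a[:,2]>lo_)&(a[:,2]<hi_)];
    if nm[0]=='j': 
        for t,kk in(("fixed",k[k[:,0]<5]),("jaw",k[k[:,0]>40])): print(t,len(kk),np.percentile(kk,[1,50,99],0).round(1).tolist())
    else: print(nm,len(k),np.percentile(k,[1,50,99],0).round(1).tolist())
np.savez("bed.npz",O=O,B=B)
E
```

```text
13904 tilt 30.02276381803474 yaw of bx 166.28008168622577 normal res 0.6744214949772818
rect ((-15.338462829589844, 1.2287101745605469), (164.90191650390625, 110.05182647705078), 0.017444297671318054)
[-96.69644121 -53.46468075] [66.7380028 55.7648107] [163.43444401 109.22949145]
origin [565.48832716  -6.69703221  29.82377266] z must be 30
fixed 96 [[-15.7, -0.8, 10.7], [-8.2, 2.0, 11.9], [-0.6, 4.9, 13.1]]
jaw 2062 [[43.7, -42.5, 10.6], [69.6, -20.2, 12.0], [92.5, 6.4, 13.4]]
stop 8 466 [[-0.3, -39.0, 6.8], [26.0, 5.1, 7.9], [92.9, 11.7, 9.1]]
handle top 46 343 [[34.3, -42.7, 44.1], [75.8, -19.4, 45.9], [85.3, -9.9, 47.9]]
block top 60 2324 [[0.6, -42.3, 58.3], [22.5, -24.9, 60.0], [43.5, -7.3, 61.6]]
```

```bash
cat >> h.py <<'E'
try: _b=np.load("bed.npz");O,B=_b['O'],_b['B']
except Exception: pass
def goal(p,th,flip=1,ori=True):
    "tool TCP at bed point p, tool z=(-sin,0,-cos) in bed frame, tool y=flip*bed y; prints normalised row"
    th=np.radians(th);d=np.array([-np.sin(th),0,-np.cos(th)]);y=np.array([0,flip,0.]);x=np.cross(y,d)
    T=R.from_matrix(B@np.stack([x,y,d],1));s,r,t=tool();w=O+B@np.asarray(p,float)
    print("world",w.round(1),"row",(r.inv().apply(w-t)/250).round(3),((r.inv()*T).as_rotvec()/1.5).round(3))
def where():
    s,r,t=tool();print("bed TCP",((t-O)@B).round(1),"axes",(B.T@r.as_matrix()).round(3).tolist(),"F bed",(s['force']@B).round(1),"gap",s['finger_gap'].round(1),s['grip_force'],s['clock'],s['qpos'].round(2))
E
python3 - <<'E'
from h import *
goal((69.5+30,-18,22.3+52),30)
goal((69.5,-18,22.3),30)
for n in("scene","side"):
    z=np.load(n+"0.npz");X=cloud(z['d'],ctrl.camera_params(n));a=((X.reshape(-1,3)-O)@B)
    c=z['p'].reshape(-1,3).astype(int)
    m=(a[:,0]>-20)&(a[:,0]<65)&(abs(a[:,1]+20)<40)&(abs(a[:,2]-60)<3);print(n,m.sum(),np.percentile(a[m],[3,50,97],0).round(1).tolist())
    m=(a[:,0]>95)&(a[:,0]<140)&(abs(a[:,1]+18)<45)&(abs(a[:,2])<9);print(" bed z",np.median(a[m],0))
E
```

```text
world [522.2  22.4 143.9] row [-0.114  0.013  0.549] [ 0.001 -0.     0.156]
world [522.1  22.4  83.9] row [-0.114  0.013  0.789] [ 0.001 -0.     0.156]
scene 218 [[1.0, -43.8, 57.6], [22.5, -27.5, 61.0], [43.1, -8.6, 62.9]]
 bed z [117.8189993  -20.3681029    1.61635515]
side 167 [[0.8, -45.9, 57.9], [24.6, -31.2, 61.5], [42.3, -10.9, 62.8]]
 bed z [118.3362071  -20.6370522    1.57475089]
```

Request:
{"name": "send_rows", "arguments": {
  "commands": [
    [-0.05,0.01,0.2,0,0,0.08,1],
    [-0.114,0.013,0.4,0,0,0.156,1],
    [-0.114,0.013,0.549,0,0,0.156,1],
    [-0.114,0.013,0.549,0,0,0.156,1],
    [-0.114,0.013,0.7,0,0,0.156,1],
    [-0.114,0.013,0.789,0,0,0.156,1],
    [-0.114,0.013,0.789,0,0,0.156,1]
  ]
}}

```text
clock: 3.52
eef_pos: [522.3, 24.5, 84.4]
orientation: [0.0, 0.993, -0.118, -0.0]
force: [0.9, -0.3, -0.0]
finger_gap: 85.2
grip_force: 0.0
```

Run:
```python
from h import *
where();goal((69.5,-18,22.3),30)
```

```text
Traceback (most recent call last):
  File "h.py", line 35, in where
    s,r,t=tool();print("bed TCP",((t-O)@B).round(1),"axes",(B.T@r.as_matrix()).round(3).tolist(),"F bed",(s['force']@B).round(1),"gap",s['finger_gap'].round(1),s['grip_force'],s['clock'],s['qpos'].round(2))
                                                                                                                                       ^^^^^^^^^^^^^^^^^^^^^
AttributeError: 'float' object has no attribute 'round'
```

Request:
{"name": "send_rows", "arguments": {
  "commands": [
    [0.002,0.008,0,0,0,0,1],
    [0.002,0.008,0,0,0,0,-1],
    [0.002,0.008,0,0,0,0,-1],
    [0.002,0.008,0,0,0,0,-1],
    [0.002,0.008,0,0,0,0,-1],
    [0.002,0.008,0,0,0,0,-1],
    [0.002,0.008,0,0,0,0,-1],
    [0.002,0.008,0,0,0,0,-1]
  ]
}}

```text
clock: 4.53
eef_pos: [522.0, 23.0, 84.3]
orientation: [0.0, 0.993, -0.117, 0.0]
force: [-0.2, -0.9, 4.5]
finger_gap: 11.9
grip_force: 58.5
```

```bash
sed -i "s/s\['finger_gap'\].round(1)/round(s['finger_gap'],1)/" h.py
python3 - <<'E'
from h import *
where();goal((69.5+39,-18,22.3),30)
E
```

```text
bed TCP [ 69.9 -18.5  22.5] axes [[-0.866, -0.004, -0.501], [-0.005, 1.0, 0.0], [0.501, 0.002, -0.866]] F bed [2.2 0.9 3.9] gap 11.9 58.549911975860596 4.525 [ 0.16  0.43 -0.35  2.02  0.22  0.73 -2.14]
world [489.3  30.4 103.4] row [-0.134  0.001 -0.077] [ 0.    -0.001  0.003]
```

Request:
{"name": "send_rows", "arguments": {
  "commands": [
    [-0.03,0,-0.017,0,0,0,-1],
    [-0.06,0,-0.034,0,0,0,-1],
    [-0.09,0,-0.052,0,0,0,-1],
    [-0.12,0,-0.069,0,0,0,-1],
    [-0.134,0,-0.077,0,0,0,-1],
    [-0.134,0,-0.077,0,0,0,-1]
  ]
}}

```text
clock: 5.28
eef_pos: [489.1, 31.0, 103.8]
orientation: [0.0, 0.993, -0.117, 0.0]
force: [2.9, -0.2, 1.3]
finger_gap: 11.8
grip_force: 60.4
```

Run:
```python
from h import *
where()
```

```text
bed TCP [109.  -18.5  22.4] axes [[-0.866, -0.004, -0.501], [-0.005, 1.0, 0.0], [0.501, 0.003, -0.866]] F bed [-1.8 -0.5  2.6] gap 11.8 60.37570238113403 5.275 [ 0.16  0.36 -0.37  2.07  0.19  0.74 -2.14]
```

Request:
{"name": "send_rows", "arguments": {
  "commands": [
    [0,0,0,0,0,0,1],
    [0,0,0,0,0,0,1],
    [0,0,0,0,0,0,1],
    [0,0,-0.2,0,0,0,1],
    [0,0,-0.4,0,0,0,1],
    [0.1,0,-0.55,0,0,0,1],
    [0.2,0,-0.6,0,0,0,1],
    [0.2,0,-0.6,0,0,0,1]
  ]
}}

```text
clock: 6.28
eef_pos: [539.2, 18.8, 254.1]
orientation: [-0.0, 0.993, -0.118, 0.001]
force: [-0.4, 1.4, -0.1]
finger_gap: 85.1
grip_force: 0.0
```

Run:
```python
from h import *
p,d,P=snap("wrist","w2");where()
z=np.load("w2.npz");a=(z['X'].reshape(-1,3)-O)@B
f=lambda nm,m:print(nm,m.sum(),np.percentile(a[m],[2,50,98],0).round(1).tolist())
x,y,h=a.T
f("block top",(x>-15)&(x<60)&(abs(y+20)<40)&(abs(h-60)<4))
m=(x>-5)&(x<50)&(abs(y+20)<40)&(abs(h-60)<4);print(cv2.minAreaRect(a[m][:,:2].astype(np.float32)))
f("jaw",(x>60)&(x<145)&(abs(y+18)<28)&(abs(h-12)<1.5)); f("handle",(x>60)&(x<145)&(abs(y+18)<30)&(abs(h-46)<2))
f("bed",(x>10)&(x<80)&(y>-70)&(y<-48)&(abs(h)<6)); f("stop",(x>0)&(x<50)&(y>-5)&(y<20)&(abs(h-8)<1.5))
g=14;b=np.array([np.sin(np.radians(50)),0,np.cos(np.radians(50))])
tcp=np.array([22,-24.9,30])+g*b-16*b;print(tcp);goal(tcp+70*b,50);goal(tcp,50)
```

```text
bed TCP [140.5 -18.5 176.4] axes [[-0.866, -0.004, -0.499], [-0.004, 1.0, 0.0], [0.499, 0.002, -0.866]] F bed [ 0.4 -0.4 -0.9] gap 85.7 0.0 6.325 [ 0.22  0.25 -0.4   1.81  0.11  1.1  -2.02]
block top 2868 [[1.0, -41.9, 58.0], [23.0, -24.6, 60.0], [43.4, -7.8, 61.4]]
((21.725786209106445, -24.970947265625), (35.869991302490234, 44.713233947753906), 89.73253631591797)
jaw 2655 [[90.5, -42.0, 10.7], [108.1, -18.3, 12.0], [130.9, 6.1, 13.3]]
handle 283 [[111.5, -24.1, 44.1], [117.8, -17.7, 45.8], [123.5, -11.9, 47.5]]
bed 2022 [[11.6, -69.6, -1.5], [45.9, -59.0, 0.1], [78.7, -48.4, 1.6]]
stop 513 [[7.9, 0.6, 6.6], [24.1, 6.0, 8.0], [40.3, 11.8, 9.3]]
[ 20.46791111 -24.9         28.71442478]
world [544.9  24.  130.7] row [ 0.025 -0.025  0.489] [-0.     0.233  0.003]
world [568.1  18.3  64.9] row [ 0.121 -0.025  0.752] [-0.     0.233  0.003]
```

View pics/w2.png

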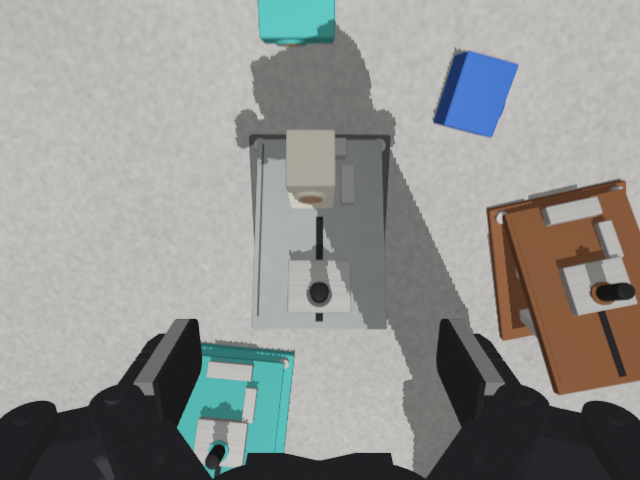

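The second wrist view shows the jaw fully open, with its handle at (319,292). The block hasn't moved (top at 310,155), and its position agrees with the first view to under 0.5 mm.

Request:
{"name": "send_rows", "arguments": {
  "commands": [
    [0,-0.025,0.2,0,0.117,0.003,1],
    [0.02,-0.025,0.4,0,0.233,0.003,1],
    [0.025,-0.025,0.489,0,0.233,0.003,1],
    [0.06,-0.025,0.58,0,0.233,0.003,1],
    [0.1,-0.025,0.7,0,0.233,0.003,1],
    [0.125,-0.025,0.763,0,0.233,0.003,1],
    [0.125,-0.025,0.763,0,0.233,0.003,1]
  ]
}}

```text
clock: 7.2
eef_pos: [567.2, 18.1, 60.4]
orientation: [0.021, 0.978, -0.117, 0.17]
force: [0.4, 0.9, 0.3]
finger_gap: 85.6
grip_force: 0.0
```

Run:
```python
from h import *
where();goal((18.2,-24.9,26.8),50)
```

```text
bed TCP [ 19.  -24.5  24.4] axes [[-0.646, -0.0, -0.763], [-0.002, 1.0, 0.001], [0.763, 0.002, -0.646]] F bed [-0.  -0.9  0.3] gap 85.6 0.0 7.2 [-0.08  0.42 -0.12  2.17  0.68  0.3  -2.62]
world [569.1  18.   62.1] row [ 0.009 -0.001 -0.004] [0.001 0.003 0.001]
```

Request:
{"name": "send_rows", "arguments": {
  "commands": [
    [0.008,-0.001,-0.004,0,0,0,1],
    [0.008,-0.001,-0.004,0,0,0,-1],
    [0.008,-0.001,-0.004,0,0,0,-1],
    [0.008,-0.001,-0.004,0,0,0,-1],
    [0.008,-0.001,-0.004,0,0,0,-1],
    [0.008,-0.001,-0.004,0,0,0,-1]
  ]
}}

```text
clock: 7.95
eef_pos: [571.4, 17.9, 64.8]
orientation: [0.02, 0.978, -0.118, 0.173]
force: [-2.3, 0.2, 6.6]
finger_gap: 35.6
grip_force: 59.9
```

Run:
```python
from h import *
where();goal((18.2,-24.9,46.8),50);goal((18.2+90,-20,26.8+155),50)
```

```text
bed TCP [ 17.6 -25.2  30.2] axes [[-0.642, -0.001, -0.767], [0.0, 1.0, -0.001], [0.767, -0.0, -0.642]] F bed [5.2 0.4 4.6] gap 35.6 59.870365262031555 7.95 [-0.08  0.41 -0.13  2.16  0.67  0.31 -2.61]
world [578.8  15.7  79.5] row [ 0.049  0.001 -0.044] [-0.    -0.001 -0.   ]
world [567.6  13.4 241.4] row [ 0.233  0.02  -0.667] [-0.    -0.001 -0.   ]
```

Request:
{"name": "send_rows", "arguments": {
  "commands": [
    [0.06,0,-0.05,0,0,0,-1],
    [0.153,0,-0.128,0,0,0,-1],
    [0.18,0,-0.3,0,0,0,-1],
    [0.21,0.01,-0.48,0,0,0,-1],
    [0.233,0.02,-0.667,0,0,0,-1],
    [0.233,0.02,-0.667,0,0,0,-1]
  ]
}}

```text
clock: 8.7
eef_pos: [569.1, 13.7, 244.7]
orientation: [0.02, 0.977, -0.118, 0.176]
force: [0.0, -0.8, -0.9]
finger_gap: 35.3
grip_force: 60.3
```

Run:
```python
from h import *
where();goal((110,-20,190),50,-1);goal((110,-20,190),40,-1)
```

```text
bed TCP [108.7 -20.7 185.4] axes [[-0.637, -0.001, -0.771], [0.001, 1.0, -0.002], [0.771, -0.002, -0.637]] F bed [-0.6  0.8 -0.6] gap 35.3 60.323710441589355 8.7 [ 0.17  0.16 -0.38  2.    0.32  0.69 -2.22]
world [570.1  12.8 249.4] row [ 0.011  0.003 -0.016] [-0.008  0.003  2.094]
world [570.1  12.8 249.4] row [ 0.011  0.003 -0.016] [-0.191  0.003  2.085]
```

Request:
{"name": "send_rows", "arguments": {
  "commands": [
    [0,0,0,0,0,-0.12,-1],
    [0,0,0,0,0,-0.24,-1],
    [0,0,0,0,0,-0.36,-1],
    [0,0,0,0,0,-0.48,-1],
    [0,0,0,0,0,-0.6,-1],
    [0,0,0,0,0,-0.72,-1],
    [0,0,0,0,0,-0.84,-1],
    [0,0,0,0,0,-0.96,-1],
    [0,0,0,0,0,-1,-1],
    [0,0,0,0,0,-1,-1]
  ]
}}

```text
clock: 9.95
eef_pos: [566.8, 13.1, 238.9]
orientation: [0.132, 0.796, 0.58, 0.111]
force: [-0.1, 0.2, -1.6]
finger_gap: 34.9
grip_force: 60.2
```

Request:
{"name": "send_rows", "arguments": {
  "commands": [
    [0,0,0,0,0,-0.12,-1],
    [0,0,0,0,0,-0.24,-1],
    [0,0,0,0,0,-0.36,-1],
    [0,0,0,0,0,-0.48,-1],
    [0,0,0,0,0,-0.6,-1],
    [0,0,0,0,0,-0.72,-1],
    [0,0,0,0,0,-0.84,-1],
    [0,0,0,0,0,-0.96,-1],
    [0,0,0,0,0,-1,-1],
    [0,0,0,0,0,-1,-1]
  ]
}}

```text
clock: 11.2
eef_pos: [567.3, 13.2, 239.8]
orientation: [0.173, 0.187, 0.967, -0.008]
force: [0.3, 0.6, -1.4]
finger_gap: 35.4
grip_force: 60.2
```

Run:
```python
from h import *
where();goal((110,-20,190),40,-1)
```

```text
bed TCP [107.7 -19.8 180.3] axes [[0.637, -0.091, -0.766], [-0.143, -0.99, -0.001], [-0.758, 0.11, -0.643]] F bed [-0.8 -0.6 -1.1] gap 35.4 60.173635482788086 11.2 [ 0.56  0.23 -0.83  1.98  0.49  0.74  0.63]
world [570.1  12.8 249.4] row [-0.023  0.004 -0.032] [ 0.009  0.116 -0.095]
```

Request:
{"name": "send_rows", "arguments": {
  "commands": [
    [-0.01,0,-0.016,0.004,0.06,-0.05,-1],
    [-0.023,0.004,-0.032,0.009,0.116,-0.095,-1],
    [-0.023,0.004,-0.032,0.009,0.116,-0.095,-1],
    [-0.023,0.004,-0.032,0.009,0.116,-0.095,-1]
  ]
}}

```text
clock: 11.7
eef_pos: [569.6, 13.1, 249.4]
orientation: [0.086, 0.119, 0.989, -0.011]
force: [0.9, -0.3, -2.1]
finger_gap: 35.6
grip_force: 60.3
```

Run:
```python
from h import *
where();goal((40,-25,90),40,-1);goal((33.2,-24,48),40,-1)
p,d,P=snap("wrist","w3");t=np.array(tool()[2])
a=(np.load("w3.npz")['X'].reshape(-1,3)-O)@B;c=(t-O)@B+[-.2,-.2,4.4];a=a-c
i=np.where((abs(a[:,0])<40)&(abs(a[:,1])<17)&(abs(a[:,2])<34))[0]
print(len(i));v,u=np.divmod(i,640);print(u.min(),u.max(),v.min(),v.max(),np.percentile(a[i],[2,50,98],0))
k=i[(a[i,2]>18)&(a[i,2]<23.5)];q=a[k];print("top",len(k),q.mean(0));n=np.linalg.svd(q-q.mean(0),full_matrices=False)[2][2];print(n)
k=i[(a[i,0]>26)&(a[i,0]<33)&(a[i,2]<19)];q=a[k];print("end",len(k),q.mean(0) if len(k) else 0);n=np.linalg.svd(q-q.mean(0),full_matrices=False)[2][2];print(n)
```

```text
bed TCP [110.5 -20.2 189.8] axes [[0.766, -0.0, -0.643], [0.0, -1.0, 0.001], [-0.643, -0.001, -0.766]] F bed [-1.9  0.1 -1.3] gap 35.6 60.29834747314453 11.7 [ 0.59  0.32 -0.88  1.85  0.4   0.97  0.88]
world [581.5  15.1 127.8] row [0.041 0.02  0.487] [-0.001  0.     0.   ]
world [566.6  17.7  88. ] row [0.128 0.016 0.633] [-0.001  0.     0.   ]
16958
264 379 244 416 [[-1.74319658e+01 -1.65807666e+01 -2.08541729e+01]
 [ 2.96254555e+01 -2.67645973e-02  7.88692483e+00]
 [ 3.10001965e+01  1.63358991e+01  2.43695809e+01]]
top 3765 [17.46951363 -0.42286793 20.82324854]
[ 2.62782954e-02 -3.41747965e-04  9.99654608e-01]
end 12504 [29.8346505   0.05521885  0.10302594]
[ 0.99999602 -0.0013481  -0.00247709]
```

View pics/w3.png

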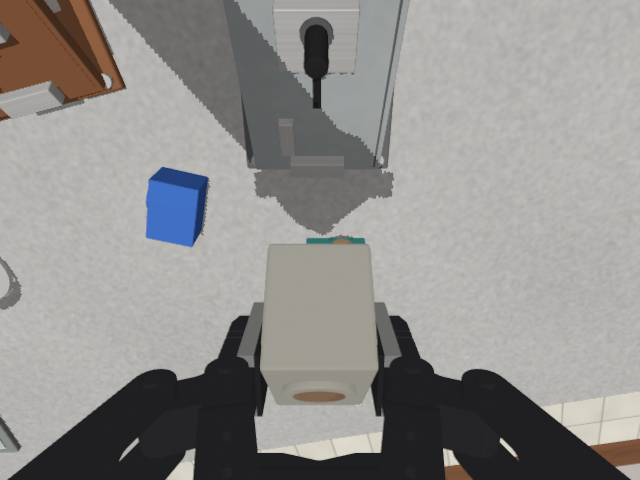

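The view shows the block held square with its window at (319,396) facing outward. The depth fit puts the end face within 0.2° of square. I'll lower it now.

Request:
{"name": "send_rows", "arguments": {
  "commands": [
    [0.01,0.02,0.2,0,0,0,-1],
    [0.03,0.02,0.4,0,0,0,-1],
    [0.041,0.02,0.487,0,0,0,-1],
    [0.08,0.018,0.56,0,0,0,-1],
    [0.128,0.016,0.633,0,0,0,-1],
    [0.128,0.016,0.633,0,0,0,-1]
  ]
}}

```text
clock: 12.5
eef_pos: [565.2, 17.7, 87.5]
orientation: [0.085, 0.118, 0.989, -0.011]
force: [-0.0, -0.1, -1.8]
finger_gap: 35.2
grip_force: 60.3
```

Run:
```python
from h import *
where();goal((33.2,-24,25),40,-1);goal((33.2,-24,19),40,-1)
```

```text
bed TCP [ 34.1 -23.6  46.9] axes [[0.767, 0.001, -0.641], [0.003, -1.0, 0.002], [-0.641, -0.003, -0.767]] F bed [-0.9  0.1 -1.5] gap 35.2 60.25193810462952 12.5 [ 0.42  0.5  -0.72  2.02  0.67  0.68  0.61]
world [555.4  20.5  68.1] row [0.053 0.002 0.07 ] [-0.001 -0.001  0.002]
world [552.5  21.2  62.9] row [0.069 0.002 0.088] [-0.001 -0.001  0.002]
```

Request:
{"name": "send_rows", "arguments": {
  "commands": [
    [0.025,0.001,0.035,0,-0.001,0.002,-1],
    [0.053,0.002,0.07,0,-0.001,0.002,-1],
    [0.065,0.002,0.084,0,-0.001,0.002,-1],
    [0.069,0.002,0.088,0,-0.001,0.002,-1],
    [0.069,0.002,0.088,0,-0.001,0.002,-1]
  ]
}}

```text
clock: 13.12
eef_pos: [555.1, 21.3, 64.4]
orientation: [0.088, 0.12, 0.989, -0.011]
force: [0.1, 0.1, -1.4]
finger_gap: 35.2
grip_force: 60.3
```

Run:
```python
from h import *
where();goal((33,-24,17.3),40,-1);goal((28,-16,17.3),40,-1)
```

```text
bed TCP [ 31.8 -24.8  21.6] axes [[0.764, -0.001, -0.645], [-0.002, -1.0, 0.0], [-0.645, 0.001, -0.764]] F bed [-0.8 -0.1 -1.2] gap 35.2 60.25202035903931 13.125 [ 0.39  0.52 -0.68  2.06  0.72  0.62  0.54]
world [551.8  21.3  61.3] row [ 0.015 -0.003  0.01 ] [-0.     0.002 -0.001]
world [554.1  12.5  58.8] row [-0.    -0.035  0.023] [-0.     0.002 -0.001]
```

Request:
{"name": "send_rows", "arguments": {
  "commands": [
    [0.008,-0.002,0.006,0,0.002,-0.001,-1],
    [0.016,-0.003,0.012,0,0.002,-0.001,-1],
    [0.016,-0.003,0.012,0,0.002,-0.001,-1],
    [0.016,-0.003,0.012,0,0.002,-0.001,-1]
  ]
}}

```text
clock: 13.62
eef_pos: [553.2, 21.2, 62.0]
orientation: [0.088, 0.119, 0.989, -0.011]
force: [0.7, -0.8, 5.0]
finger_gap: 35.3
grip_force: 61.3
```

Run:
```python
from h import *
where();goal((33,-24,16.5),40,-1);goal((28,-16,17),40,-1)
```

```text
bed TCP [ 32.2 -24.2  18.5] axes [[0.764, -0.0, -0.645], [-0.0, -1.0, 0.0], [-0.645, 0.0, -0.764]] F bed [1.7 0.6 4.8] gap 35.3 61.26153588294983 13.625 [ 0.39  0.52 -0.68  2.07  0.72  0.61  0.54]
world [551.4  21.4  60.6] row [ 0.008 -0.001  0.004] [-0.     0.002 -0.   ]
world [554.   12.6  58.6] row [-0.009 -0.033  0.016] [-0.     0.002 -0.   ]
```

Request:
{"name": "send_rows", "arguments": {
  "commands": [
    [0,-0.008,0,0,0,0,-1],
    [0,-0.016,0,0,0,0,-1],
    [0,-0.024,0,0,0,0,-1],
    [0,-0.03,0,0,0,0,-1],
    [0,-0.03,0,0,0,0,-1]
  ]
}}

```text
clock: 14.25
eef_pos: [552.0, 15.5, 61.9]
orientation: [0.089, 0.119, 0.989, -0.009]
force: [4.4, 3.5, 4.7]
finger_gap: 35.4
grip_force: 61.0
```

Run:
```python
from h import *
where()
```

```text
bed TCP [ 31.9 -18.4  18.6] axes [[0.763, 0.003, -0.646], [0.0, -1.0, -0.004], [-0.646, 0.002, -0.763]] F bed [-0.7 -4.5  5.8] gap 35.4 60.98665773868561 14.25 [ 0.4   0.52 -0.68  2.07  0.72  0.61  0.55]
```

Request:
{"name": "send_rows", "arguments": {
  "commands": [
    [-0.004,0,0.003,0,0,0,-1],
    [-0.008,0,0.007,0,0,0,-1],
    [-0.012,0,0.01,0,0,0,-1],
    [-0.012,0,0.01,0,0,0,-1]
  ]
}}

```text
clock: 14.75
eef_pos: [554.2, 15.0, 60.5]
orientation: [0.088, 0.118, 0.989, -0.01]
force: [-1.2, 2.7, 13.4]
finger_gap: 35.5
grip_force: 62.3
```

Run:
```python
from h import *
where()
```

```text
bed TCP [ 29.3 -18.4  18.5] axes [[0.764, 0.002, -0.645], [0.001, -1.0, -0.002], [-0.645, 0.001, -0.764]] F bed [ 8.2 -2.3 10.7] gap 35.5 62.27293252944946 14.75 [ 0.4   0.52 -0.68  2.06  0.72  0.61  0.55]
```

Request:
{"name": "send_rows", "arguments": {
  "commands": [
    [0,-0.006,0,0,0,0,-1],
    [0,-0.006,0,0,0,0,-1],
    [0,-0.003,0,0,0,0,1],
    [0,-0.003,0,0,0,0,1],
    [0,-0.003,0,0,0,0,1],
    [0,-0.003,0,0,0,0,1]
  ]
}}

```text
clock: 15.5
eef_pos: [552.3, 12.1, 58.3]
orientation: [0.086, 0.119, 0.989, -0.011]
force: [-0.1, -0.5, -0.2]
finger_gap: 85.5
grip_force: 0.0
```

Run:
```python
from h import *
where()
```

```text
bed TCP [ 29.2 -15.1  16. ] axes [[0.767, -0.001, -0.642], [-0.0, -1.0, 0.001], [-0.642, -0.001, -0.767]] F bed [-0.1  0.5 -0.2] gap 85.5 0.0 15.5 [ 0.4   0.52 -0.68  2.07  0.73  0.61  0.55]
```

Request:
{"name": "send_rows", "arguments": {
  "commands": [
    [0,0,-0.15,0,0,0,1],
    [0,0,-0.35,0,0,0,1],
    [-0.1,0,-0.55,0,0,0,1],
    [-0.1,0,-0.7,0,0,0,1],
    [-0.1,0,-0.7,0,0,0,1]
  ]
}}

```text
clock: 16.12
eef_pos: [548.7, 14.4, 238.4]
orientation: [0.089, 0.119, 0.989, -0.011]
force: [0.0, -0.2, 0.4]
finger_gap: 85.4
grip_force: 0.0
```

```bash
cat > chk.py <<'E'
from h import *
import sys
n=sys.argv[1]
snap("wrist",n);where();X=np.load(n+".npz")['X'];a=(X.reshape(-1,3)-O)@B;x,y,h=a.T
f=lambda nm,m:print(nm,m.sum(),np.percentile(a[m],[2,50,98],0).round(1).tolist())
f("bed",(x>10)&(x<80)&(y>-70)&(y<-48)&(abs(h)<5))
m=(x>-25)&(x<75)&(abs(y+20)<30)&(abs(h-44)<2);f("block top",m)
if m.sum()>99:print(cv2.minAreaRect(a[m][:,:2].astype(np.float32)));q=a[m];print(np.linalg.svd(q-q.mean(0),full_matrices=False)[2][2])
f("window",(x>-25)&(x<75)&(abs(y+20)<30)&(h>46.2)&(h<50))
f("jaw",(x>62)&(x<145)&(abs(y+18)<28)&(abs(h-12)<1.5));f("handle",(x>62)&(x<145)&(abs(y+18)<28)&(abs(h-46)<2))
f("stop",(x>0)&(x<50)&(y>-5)&(y<20)&(abs(h-8)<1.5))
E
python3 chk.py w4
python3 - <<'E'
from h import *
goal((75.5+30+39.5,-18,22.3+52),30,-1);goal((108.5,-18,22.3),30,-1)
E
```

```text
bed TCP [122.6 -15.6 167.6] axes [[0.765, -0.001, -0.644], [-0.001, -1.0, 0.001], [-0.644, -0.0, -0.765]] F bed [-0.  -0.1 -0.8] gap 85.0 0.0 16.175 [ 0.62  0.29 -0.9   1.91  0.39  0.92  0.87]
bed 1927 [[11.9, -69.6, -0.9], [50.0, -59.0, 0.2], [78.9, -48.5, 1.4]]
block top 1849 [[0.6, -35.0, 42.6], [39.4, -17.6, 44.2], [59.5, -0.4, 45.3]]
((29.70413589477539, -17.756547927856445), (61.7311897277832, 35.976585388183594), 0.06317450851202011)
[ 4.18375640e-03 -5.39176271e-04  9.99991103e-01]
window 598 [[24.5, -29.0, 46.4], [36.7, -17.5, 47.3], [47.3, -6.5, 48.1]]
jaw 3527 [[90.7, -41.8, 10.8], [115.2, -17.2, 12.1], [131.4, 6.5, 13.3]]
handle 394 [[112.1, -23.7, 44.2], [118.6, -17.7, 45.9], [124.0, -11.6, 47.1]]
stop 355 [[8.4, 2.5, 7.0], [26.3, 7.4, 8.2], [40.5, 12.0, 9.1]]
world [483.9  31.7 166.7] row [0.309 0.01  0.228] [-0.001  0.117 -0.   ]
world [489.3  30.4 103.4] row [0.331 0.01  0.481] [-0.001  0.117 -0.   ]
```

View pics/w4.png

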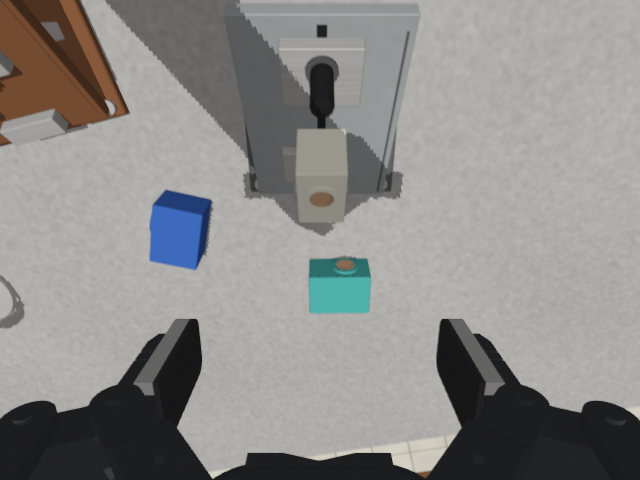

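The view shows the block lying flat with its window out (321,199), against the jaw and side stop. The fit gives (29.7, -17.8) mm in the bed frame, 0.2° off flat. Next I'll grip the handle.

Request:
{"name": "send_rows", "arguments": {
  "commands": [
    [0.1,0.01,0,0,0.03,0,1],
    [0.25,0.01,0.05,0,0.08,0,1],
    [0.309,0.01,0.228,0,0.117,0,1],
    [0.309,0.01,0.228,0,0.117,0,1],
    [0.32,0.01,0.35,0,0.117,0,1],
    [0.331,0.01,0.481,0,0.117,0,1],
    [0.331,0.01,0.481,0,0.117,0,1]
  ]
}}

```text
clock: 17.05
eef_pos: [487.9, 30.5, 101.7]
orientation: [-0.003, 0.119, 0.993, -0.0]
force: [-1.0, -0.1, 0.5]
finger_gap: 85.5
grip_force: 0.0
```

Run:
```python
from h import *
where();goal((108.5,-18,22.3),30,-1)
```

```text
bed TCP [108.9 -17.8  20.1] axes [[0.868, -0.0, -0.496], [0.0, -1.0, 0.001], [-0.496, -0.001, -0.868]] F bed [ 1.1  0.3 -0. ] gap 85.5 0.0 17.05 [ 0.51  0.47 -0.83  2.06  0.47  0.82  0.74]
world [489.3  30.4 103.4] row [-0.006  0.001 -0.007] [-0.001 -0.003  0.   ]
```

Request:
{"name": "send_rows", "arguments": {
  "commands": [
    [-0.006,0,-0.007,0,-0.003,0,1],
    [-0.006,0,-0.007,0,-0.003,0,-1],
    [-0.006,0,-0.007,0,-0.003,0,-1],
    [-0.006,0,-0.007,0,-0.003,0,-1],
    [-0.006,0,-0.007,0,-0.003,0,-1],
    [-0.006,0,-0.007,0,-0.003,0,-1],
    [-0.006,0,-0.007,0,-0.003,0,-1],
    [-0.006,0,-0.007,0,-0.003,0,-1]
  ]
}}

```text
clock: 18.05
eef_pos: [490.6, 30.6, 104.6]
orientation: [0.002, 0.119, 0.993, -0.0]
force: [-1.3, 1.0, 4.5]
finger_gap: 12.2
grip_force: 58.7
```

Run:
```python
from h import *
where();s,r,t=tool();print(r.inv().apply(B@[-27,0,0])/250,r.inv().apply(B@[-38,0,0])/250)
```

```text
bed TCP [108.1 -18.4  23.9] axes [[0.864, -0.0, -0.503], [-0.0, -1.0, 0.0], [-0.503, -0.0, -0.864]] F bed [ 3.5 -0.6  3.1] gap 12.2 58.6918705701828 18.05 [ 0.52  0.46 -0.83  2.05  0.47  0.82  0.74]
[-9.33412909e-02  1.94372330e-05  5.43268170e-02] [-1.31369224e-01  2.73561057e-05  7.64599646e-02]
```

Request:
{"name": "send_rows", "arguments": {
  "commands": [
    [-0.02,0,0.0116,0,0,0,-1],
    [-0.04,0,0.0233,0,0,0,-1],
    [-0.06,0,0.035,0,0,0,-1],
    [-0.08,0,0.0465,0,0,0,-1],
    [-0.093,0,0.054,0,0,0,-1],
    [-0.093,0,0.054,0,0,0,-1]
  ]
}}

```text
clock: 18.8
eef_pos: [514.0, 24.9, 90.7]
orientation: [0.002, 0.12, 0.993, 0.0]
force: [3.7, 0.9, -0.0]
finger_gap: 11.6
grip_force: 58.4
```

Run:
```python
from h import *
where()
```

```text
bed TCP [ 80.3 -18.5  23.9] axes [[0.864, 0.0, -0.504], [-0.0, -1.0, -0.001], [-0.504, 0.001, -0.864]] F bed [-2.9 -1.8  1.6] gap 11.6 58.41472327709198 18.8 [ 0.49  0.51 -0.8   2.01  0.51  0.82  0.73]
```

Request:
{"name": "send_rows", "arguments": {
  "commands": [
    [-0.006,0,0.0035,0,0,0,-1],
    [-0.012,0,0.007,0,0,0,-1],
    [-0.017,0,0.01,0,0,0,-1],
    [-0.02,0,0.0116,0,0,0,-1],
    [-0.02,0,0.0116,0,0,0,-1]
  ]
}}

```text
clock: 19.42
eef_pos: [515.8, 24.4, 89.5]
orientation: [-0.001, 0.119, 0.993, -0.002]
force: [-9.8, 0.7, 23.7]
finger_gap: 11.9
grip_force: 60.9
```

Run:
```python
from h import *
where()
```

```text
bed TCP [ 78.1 -18.5  23.9] axes [[0.866, -0.001, -0.5], [0.0, -1.0, 0.003], [-0.5, -0.003, -0.866]] F bed [20.3  1.7 15.7] gap 11.9 60.943500995635986 19.425 [ 0.49  0.52 -0.8   2.01  0.51  0.82  0.73]
```

Request:
{"name": "send_rows", "arguments": {
  "commands": [
    [0,0,0,0,0,0,-1],
    [0,0,0,0,0,0,1],
    [0,0,0,0,0,0,1],
    [0,0,0,0,0,0,1],
    [0,0,0,0,0,0,1],
    [0,0,-0.2,0,0,0,1],
    [0,0,-0.4,0,0,0,1],
    [0,0,-0.6,0,0,0,1],
    [0,0,-0.6,0,0,0,1]
  ]
}}

```text
clock: 20.55
eef_pos: [519.8, 24.6, 241.8]
orientation: [0.005, 0.12, 0.993, -0.0]
force: [-0.3, 0.0, -0.4]
finger_gap: 85.3
grip_force: 0.0
```

```bash
python3 chk.py w5
```

```text
bed TCP [150.9 -18.4 154.8] axes [[0.863, -0.001, -0.506], [-0.001, -1.0, 0.0], [-0.506, -0.0, -0.863]] F bed [ 0.3  0.7 -1.3] gap 85.7 0.0 20.6 [ 0.63  0.33 -0.93  1.86  0.3   1.1   0.92]
bed 1558 [[11.9, -69.6, -0.9], [49.4, -59.0, 0.2], [79.1, -48.5, 1.3]]
block top 1588 [[1.1, -35.1, 42.5], [38.2, -17.7, 44.2], [59.3, -0.3, 45.2]]
((30.01369285583496, -17.678619384765625), (61.14603042602539, 36.06214141845703), 0.1430767923593521)
[ 0.00462486 -0.00237691  0.99998648]
window 528 [[24.3, -29.3, 46.3], [36.6, -17.7, 47.3], [47.6, -6.2, 48.1]]
jaw 1962 [[63.0, -41.8, 10.9], [85.7, -18.2, 12.1], [101.4, 6.5, 13.2]]
handle 238 [[81.9, -24.0, 44.3], [89.1, -17.8, 45.9], [94.3, -11.7, 46.9]]
stop 292 [[7.3, 2.5, 7.0], [26.2, 7.6, 8.1], [40.4, 12.1, 9.1]]
```

View pics/w5.png

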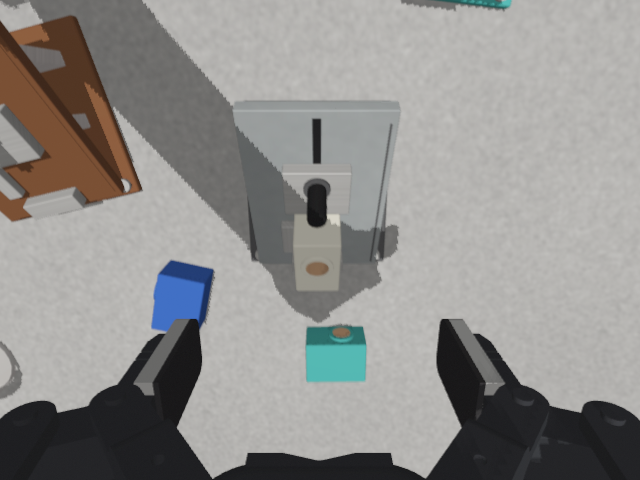

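The view shows the jaw closed on the block's end, with its handle at (317,200) and the window out at (317,268). The block sits at (30.0, -17.7) mm and the jaw opening is about 60 mm.

```bash
python3 -c "
from cell import ctrl
print(ctrl.job_done())"
```

```text
the job is handed in; nothing more can be done
None
```

I re-clamped the block flat with its window facing straight out, against both the fixed lower jaw and the side stop, with the sliding jaw pushed home at about 60 mm; the job is handed in, but no verdict was returned.

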